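Unlock the sample chamber and hold its lid at 45 degrees

TASK

On the sample chamber, turn the lock so that its pointer faces the raised mark on the deck; then raise the lid by its front grip until it stands 45 degrees open, and keep holding it there for a colleague, because it falls shut by itself. The program finishes while the gripper is still holding the lid still at that angle, with the lock left facing its mark. Leave the dish inside the chamber and everything else on the bench where it is.

Things in the scene. Friction and masses are not known exactly. Their poses are not given: they have to be found in the camera images.
- chamber: white box fixed to the bench, 180 (x, front to back) x 220 (y) mm; origin under its middle on the bench, x axis from its front to its back (hinge side), y to its left, z up. It does not move. Left part (y -42 to +110 mm): open well, 6 mm walls, rim 85 mm high, covered by the lid. Right part (y -110 to -42 mm): solid deck, top 80 mm high, which carries the lock and the mark
- lid (a joint): angle of the lid, rad: 0 = shut (level), grows as it opens, 0.785 = 45 degrees open, stop at 1.5. It turns about a level hinge along the chamber's y axis at the far rim. No spring or stay: it weighs 0.4 kg and falls shut when let go; lifting it at the grip takes about 2 N. While the lock's arm reaches over its edge it cannot be opened
- lid_hinge (a point): point on the lid's hinge line, above the far rim, 90 mm above the bench and 34 mm left of the chamber's middle (in the chamber's y); its z axis is normal to the lid, its x axis lies in the lid and points from grip to hinge
- lid_grip (a point): centre of the lid's front grip: black round bar, 18 mm thick, 36 mm long along the chamber's y axis, 90 mm above the bench when shut, 220 mm from the hinge, about which it rises in an arc. It stands 40 mm in front of the aluminium-framed clear lid (180 x 152 x 8 mm), in its plane, on one 12 mm wide stem in the middle; pinched across its free flat ends (36 mm) it pivots between the fingers
- lock (a joint): angle of the lock about its upright axis, rad: 0 = pointer to the chamber's left (+y), across the lid's edge; grows anticlockwise seen from above; 1.571 = pointer straight to the front (-x), facing the mark; it can be turned past the mark, to 2.6. It starts between 0.12 and 0.7. It stays where it is left (friction about 0.06 N m)
- lock_grip (a point): point on the lock's axis, on the deck 68 mm right of the chamber's middle, 123 mm above the bench: where to pinch the black thumb bar, which is 12 mm thick, 38 mm long along the pointer, and stands from 103 to 137 mm above the bench. Its y axis points along the pointer
- lock_tip (a point): tip of the lock's pointed black arm, 42 mm from its axis, 100 mm above the bench; the arm is 12 mm wide, from 97 to 103 mm above the bench, just above the lid
- mark (a point): the mark: a dark raised rib on the deck, 20 x 3 mm, straight in front of the lock's axis, its middle 60 mm from the axis and 82 mm above the bench
- dish: shallow round covered dish, 92 mm wide and 15 mm high, lying on the floor of the well under the lid; origin under its middle
- slide_box: low rectangular closed box, 95 x 100 x 36 mm, bystander; origin under its middle
- marker_pen: marker pen lying on the bench, 17 x 135 x 16 mm, bystander; origin under its middle
- specimen_cup: screw-lidded cup, 62 mm wide and 68 mm high, bystander; origin under its middle
- beaker: small open beaker, 46 mm wide and 58 mm high, bystander; origin under its middle
- dropper_bottle: slim bottle with a dropper bulb, 33 mm wide and 102 mm high, bystander; origin under its middle

How it is judged (in metres and radians):
On the way, in this order (a step that is already met when the one before it is completed fails the run):
1. the lock's pointer faces the mark, the lid still shut (value of joint lock between 1.37 and 1.77 rad and value of joint lid below 0.08 rad), for 0.2 s.
2. the lid is held open at 45 degrees by the fingers (value of joint lid between 0.66 and 0.91 rad and contact force between lid and the fingers above 0.5 N), for 0.3 s.
At the end, for the whole second after the job is handed in: The gripper's fingers hold the lid still between 38 and 52 degrees open (0.66 to 0.91 rad), nothing else carrying it; the lock's pointer is within 0.2 rad (11 degrees) of the mark; the dish lies within 15 mm and every bystander within 30 mm of where it was (all of step 2 and velocity of joint lid between -0.1 and 0.1 rad/s and value of joint lock between 1.37 and 1.77 rad and contact force between lid and dish below 0.2 N and distance of dish from where it was at the start of the episode below 0.015 m and distance of each of slide_box, marker_pen, specimen_cup, beaker, dropper_bottle from where it was at the start of the episode below 0.03 m); the arm keeps its last pose, push and grip.
It fails at once if the lid is forced up while the lock's pointer is not at its mark (value of joint lid above 0.12 rad and not (value of joint lock between 1.3 and 1.84 rad)).
It fails at once if the dish or a bystander is disturbed (distance of dish from where it was at the start of the episode above 0.03 m or distance of any of slide_box, marker_pen, specimen_cup, beaker, dropper_bottle from where it was at the start of the episode above 0.05 m).
It also fails if it takes over 42 s, if anything falls off the work surface, if the arm or the gripper's body presses on something with over 40 N, if the wrist force passes 120 N, or if a joint passes its speed limit or range.

ROBOT

A 6-joint arm with a two-finger parallel gripper is mounted at the origin on a cart in front of the work surface, level with it; the furniture and walls round the work are solid. World frame = base frame: x ahead of the robot, y to its left, z up, the work surface at z = 0. Lengths are in m, angles in degrees, forces in N, time in s.
With the tool pointing down it reaches from about 0.325 to 0.775 m from the base axis. Payload 5.5 kg.
Tool frame: the origin (TCP) lies at the centre of the arm's flange, where the gripper is bolted on; the fingertips stand 182 mm ahead of it and the grasp point (between the pads) lies 163 mm ahead of it; z points along the fingers, y is the line along which they close (so a half turn about z gives the same grasp; the last joint's range is limited). The gripper opens to 88 mm and grips with 3 to 60 N. Pads are 20 mm wide; open, the fingers measure 115 mm over their backs; the gripper's body (75 mm by 178 mm) begins 61 mm behind the grasp point.
Start: joints at [68.887, 5.22, 70.514, -0, 104.267, -3.249], TCP at [0.184, 0.571, 0.405] pointing down, gripper open.
Joint ranges: [-164.24, 164.24], [-49.07, 125.15], [9.68, 141.18], [-86.29, 266.29], [3.28, 154.24], [-151.56, 151.56]. Speed limits (degrees/s): [147.25, 147.25, 172.46, 180, 180, 180].

INTERFACE

Orientations are given as [roll, pitch, yaw] about the fixed x, y, z axes, in that order (R = Rz(yaw) Ry(pitch) Rx(roll)).
In Python, from station import r gives the robot as it stands. The module is installed in compiled form; this text tells all that it offers. Calls block until the motion is done:
- r.reach(position, orientation): joint-space move of the TCP to a pose.
- r.servo_line(position, rotation=None, speed=0.15): straight line of the TCP; rotation=None keeps the orientation; speed is the mean speed in m/s.
- r.move_joints(angles): joint-space move.
- r.let_go() and r.grab(squeeze=None): open the fingers fully, or close them until they stop; squeeze is the grip in N (None keeps the last).
- r.wait(seconds).
- r.inverse_kinematics(position, orientation): joint angles nearest the present ones, or None.
- r.sense(): the state.
- r.snapshot(name): name is "scene" or "top"; returns a dict with "frame" (400x640x3 uint8, red, green, blue), "fx", "fy", "cx", "cy" (pixels), "dist_coeffs" ([k1, k2, p1, p2, k3] as OpenCV has them; the pictures are not rectified), "R" (3x3) and "t" (3): a world point X has camera coordinates R X + t. Camera axes: x right, y down, z forward; pixel columns grow to the right and rows downward; lengths in m; the calibration is good to about 2 mm. A picture is of the moment at which its call begins. There is no depth.
A pose or a line that the arm cannot do raises r.IKError and nothing moves.
- r.hand_in(): hands the job in; it is judged then, once.
The state is a dict: "clock": time; "joints": joint angles; "joint_vel": joint speeds; "joint_torque": joint torques, N m; "tcp_pos": TCP position; "orientation": TCP orientation; "contact_force": force on the tool from outside, world axes, zero at the start; "torque": the same for the moment, N m; "opening": finger opening in m; "gripper_force": force on a finger pad.
Only numpy, scipy, OpenCV 4.12 (cv2) and the standard library are available. Lean on these libraries where they do the work, as an engineer would, in place of code of your own. Each camera call takes 0.05 s, during which the arm holds its last target. There are 200 camera calls.

## Working session

There is one attempt and no reset: what is moved stays moved. The work goes in short steps, each a Python script; the robot and the scene stay as the last script left them, time stands still between calls to the robot, and variables do not carry over. Pictures are saved under pics/ and viewed, at most 10 in all, crops included, and the job is handed in when it is done.

```bash
mkdir -p pics; python3 - <<'E'
from station import r
import cv2,pickle
d={}
for n in("scene","top"):
    s=r.snapshot(n); d[n]=s
    cv2.imwrite(f"pics/{n}0.png",s["frame"][:,:,::-1])
    print(n,s["fx"],s["cx"],s["cy"],s["dist_coeffs"],s["R"],s["t"])
pickle.dump(d,open("s0.pkl","wb"))
st=r.sense();print(st["clock"],st["orientation"],st["opening"])
E
```

```text
scene 453.705564346635 319.67991486205926 203.12638792317983 [-0.05600827  0.          0.          0.          0.        ] [[ 0.6195828  -0.78489709 -0.00732866]
 [-0.31476358 -0.23989361 -0.91835448]
 [ 0.71905566  0.57130343 -0.39569097]] [-0.27552525  0.2944806   0.83627195]
top 474.1608767754085 312.3065480296844 205.00264340553173 [-0.131668  0.        0.        0.        0.      ] [[-0.01145466 -0.99979308 -0.01681051]
 [-0.9915142   0.01353372 -0.12929207]
 [ 0.12949282  0.01518686 -0.99146405]] [0.0966364  0.52186472 1.27112437]
0.1 [-1.79899223e+02 -4.19845638e-03  1.62135563e+02] 0.08771478090600063
```

View pics/scene0.png

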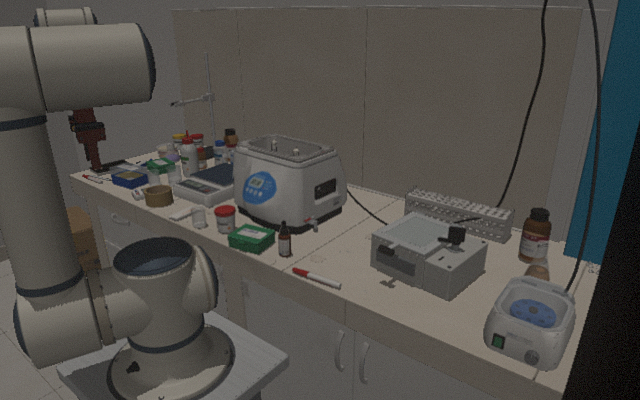

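View pics/top0.png

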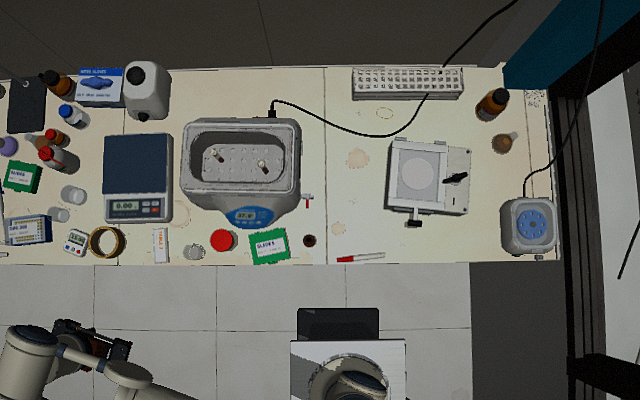

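The scene view shows the chamber at about (430,250), with the lock at (456,235) and the grip at (388,284). In the top view the chamber is at (430,175), the grip at (413,223), and the lock at (457,178) with its pointer tip towards (444,182). I'll enlarge both to get exact pixels.

```bash
cat > h.py <<'E'
import numpy as np,cv2
def ray(s,uv):
    K=np.array([[s["fx"],0,s["cx"]],[0,s["fy"],s["cy"]],[0,0,1]])
    p=cv2.undistortPoints(np.array([[uv]],float),K,np.array(s["dist_coeffs"]))[0,0]
    R=np.array(s["R"]);t=np.array(s["t"])
    return -R.T@t, R.T@np.array([p[0],p[1],1])
def plane(s,uv,z):
    c,d=ray(s,uv); return c+d*(z-c[2])/d[2]
def proj(s,X):
    K=np.array([[s["fx"],0,s["cx"]],[0,s["fy"],s["cy"]],[0,0,1]])
    return cv2.projectPoints(np.array([X],float),cv2.Rodrigues(np.array(s["R"]))[0],np.array(s["t"]),K,np.array(s["dist_coeffs"]))[0][0,0]
E
python3 - <<'E'
import pickle,cv2,numpy as np
d=pickle.load(open("s0.pkl","rb"))
a=cv2.resize(d["top"]["frame"][125:235,375:485,::-1],None,fx=5,fy=5,interpolation=cv2.INTER_CUBIC)
cv2.imwrite("pics/topc.png",a)
b=cv2.resize(d["scene"]["frame"][205:300,360:495,::-1],None,fx=5,fy=5,interpolation=cv2.INTER_CUBIC)
cv2.imwrite("pics/scc.png",b)
g=d["top"]["frame"].max(2)
m=(g<45).astype(np.uint8); 
n,l,s,c=cv2.connectedComponentsWithStats(m[130:235,380:480])
for i in range(1,n):
    if s[i,4]>8: print(s[i],c[i]+[380,130])
E
```

```text
[ 0  0 22  8 50] [389.78 133.96]
[  4  13  30  70 235] [390.14468085 183.79148936]
[ 63  42  25  11 138] [455.38405797 177.63043478]
[49 80 34  6 74] [445.56756757 212.78378378]
[39 82 13  3 16] [425.0625 213.0625]
[28 89 14  8 81] [414.43209877 222.95061728]
```

View pics/topc.png

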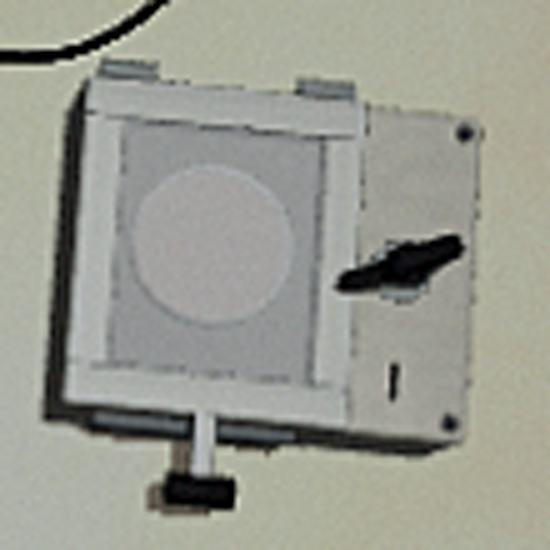

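View pics/scc.png

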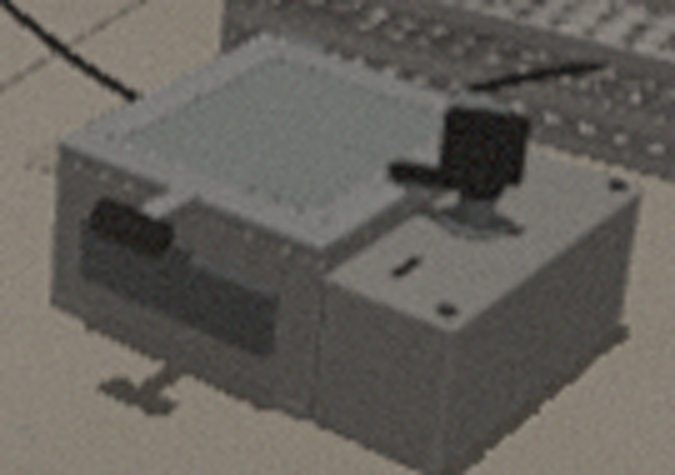

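In the top crop the grip bar is centred at (199,492), the mark at (393,381), the pointer tip at (340,283) and the far thumb end at (462,240). The lid corners are at (65,402), (347,428), (362,105) and (88,85). In the scene crop the mark is at (405,267), the grip at (132,227) and the thumb block at (485,150).

```bash
python3 - <<'E'
import pickle,numpy as np
from h import *
d=pickle.load(open("s0.pkl","rb"));T=d["top"];S=d["scene"]
np.set_printoptions(precision=4,suppress=True)
tp=lambda a,b:(a/5+375-.4,b/5+125-.4); sp=lambda a,b:(a/5+360-.4,b/5+205-.4)
P={}
for n,a,b,z in [("grip",199,492,.095),("mark",393,381,.083),("tip",340,283,.102),("thumbfar",460,243,.12),("FL",65,402,.094),("FR",347,428,.094),("BR",362,105,.094),("BL",88,85,.094),("deckFR",462,440,.08),("deckBR",480,122,.08)]:
    P[n]=plane(T,tp(a,b),z);print(n,P[n])
print("scene grip",plane(S,sp(132,227),.09),"mark",plane(S,sp(405,267),.083),"FRdeck",plane(S,sp(450,330),.08))
for a,b in (("FL","BL"),("FR","BR"),("deckFR","deckBR")):
    v=P[b]-P[a];print("len",np.linalg.norm(v),"yaw",np.degrees(np.arctan2(v[1],v[0])))
v=P["FL"]-P["FR"];print("w",np.linalg.norm(v),"yaw",np.degrees(np.arctan2(-v[0],v[1])))
v=P["grip"]-P["mark"];v2=(P["FL"]+P["FR"])/2-P["grip"];print("stem",v2,np.linalg.norm(v2),np.degrees(np.arctan2(v2[1],v2[0])))
E
```

```text
grip [ 0.464  -0.1778  0.095 ]
mark [ 0.5229 -0.2874  0.083 ]
tip [ 0.573  -0.2561  0.102 ]
thumbfar [ 0.5904 -0.3165  0.12  ]
FL [ 0.5126 -0.1088  0.094 ]
FR [ 0.4967 -0.2582  0.094 ]
BR [ 0.6717 -0.2756  0.094 ]
BL [ 0.6839 -0.1272  0.094 ]
deckFR [ 0.491  -0.3243  0.08  ]
deckBR [ 0.6654 -0.3447  0.08  ]
scene grip [ 0.467  -0.1765  0.09  ] mark [ 0.5205 -0.2868  0.083 ] FRdeck [ 0.4873 -0.3232  0.08  ]
len 0.17232132659424165 yaw -6.120843691081597
len 0.17584958065760178 yaw -5.6533312583174045
len 0.17565226465387107 yaw -6.648436084445888
w 0.15024714812231008 yaw -6.066947700890603
stem [ 0.0407 -0.0057 -0.001 ] 0.04110851402455446 -8.035334442349757
```

The measurements agree with the given sizes: yaw about -6.1°, lid 150 mm wide, and grip to mark offset 104 mm against 102 mm. That puts the lock axis at about (0.581,-0.2935) with its angle at about 0.38 rad. Next I'll move above the lock by a high, retracted path.

```bash
python3 - <<'E'
from station import r
import numpy as np,cv2,pickle
yaw=-6.1; L=np.array([.581,-.2935]); th=.38
q=yaw+90+np.degrees(th)   # pointer azimuth
a=np.radians(68.9)
r.reach([.40*np.cos(a),.40*np.sin(a),.48],[180,0,162])
a=np.radians(-27)
for y0 in (q,q-180):
    s=r.inverse_kinematics([*L,.36],[180,0,y0]); print(y0,s)
best=min((q,q-180),key=lambda y0:max(abs((lambda s:s[5])(r.inverse_kinematics([*L,.36],[180,0,y0]))),abs(r.inverse_kinematics([*L,.36],[180,0,y0+68])[5])))
r.reach([.42*np.cos(a),.42*np.sin(a),.46],[180,0,best])
r.reach([*L,.36],[180,0,best])
print(best,r.sense()["clock"],r.sense()["tcp_pos"],r.sense()["joints"])
d={n:r.snapshot(n) for n in("scene","top")};pickle.dump(d,open("s1.pkl","wb"))
cv2.imwrite("pics/c1.png",cv2.resize(d["scene"]["frame"][150:300,360:510,::-1],None,fx=4,fy=4))
E
```

```text
105.67239621497129 [-29.79535393  12.90825258  66.5453669    0.         100.54638052
 -45.46775015]
-74.32760378502871 [-2.97953539e+01  1.29082526e+01  6.65453669e+01 -2.54444375e-14
  1.00546381e+02  1.34532250e+02]
105.67239621497129 4.1417 [ 0.58081924 -0.29294317  0.36121309] [-2.97608815e+01  1.28182910e+01  6.65258749e+01  8.90970358e-04
  1.00597050e+02 -4.54699260e+01]
```

View pics/c1.png

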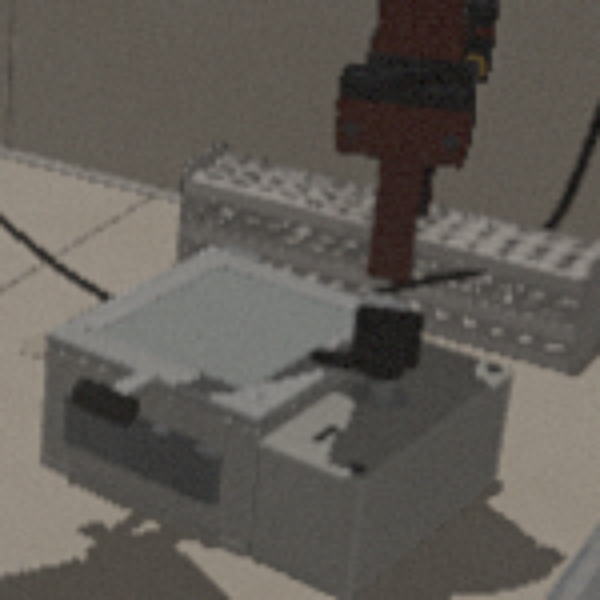

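The gripper sits directly above the thumb bar (crop (390,340)), with its fingers straddling it. I'll descend, pinch and turn.

```bash
python3 - <<'E'
from station import r
import numpy as np,cv2,pickle
L=[.581,-.2935]
r.servo_line([*L,.288],speed=.08)
print(r.sense()["contact_force"])
r.grab(20)
s=r.sense();print(s["opening"],s["gripper_force"],s["contact_force"],s["torque"],s["clock"])
if .008<s["opening"]<.018:
    q=np.array(r.inverse_kinematics([*L,.288],[180,0,105.67]))
    for k in (34,68.2): 
        p=q.copy();p[5]-=k;r.move_joints(p)
    r.wait(.4)
    s=r.sense();print(s["orientation"],s["torque"],s["contact_force"],s["clock"],s["joints"])
    d={n:r.snapshot(n) for n in("scene","top")};pickle.dump(d,open("s2.pkl","wb"))
E
```

```text
[-0.05658977 -0.36052904 -0.03872292]
0.012037524705004176 19.991362988948822 [ 7.12807149  0.39643415 -2.06469989] [ 0.05000375 -0.93615265 -0.08205514] 6.4417
[179.92012682   0.23225787 173.96121814] [ 0.28439186 -1.24925596  0.06888259] [ 8.33052861  3.18920569 -1.2329512 ] 8.0917 [ -29.71880266   13.50387592   73.14621317    0.16668425   93.1692742
 -113.67070501]
```

```bash
python3 - <<'E'
from station import r
import numpy as np,cv2,pickle
r.let_go()
p=r.sense()["tcp_pos"]
r.servo_line([p[0],p[1],.36],speed=.12)
# toward above the grip
G=[.4655,-.1775]
y=-6.1+180
print(r.inverse_kinematics([*G,.34],[180,0,y]))
r.reach([*G,.34],[180,0,y])
s=r.sense();print(s["clock"],s["tcp_pos"],s["orientation"],s["contact_force"])
d={n:r.snapshot(n) for n in("scene","top")};pickle.dump(d,open("s3.pkl","wb"))
a=cv2.resize(d["top"]["frame"][125:235,375:485,::-1],None,fx=3.6,fy=3.6,interpolation=cv2.INTER_CUBIC)
b=cv2.resize(d["scene"]["frame"][200:300,360:500,::-1],None,fx=2.8,fy=3.96)
b=cv2.resize(d["scene"]["frame"][150:300,360:500,::-1],(370,396))
cv2.imwrite("pics/c3.png",np.hstack([a,b]))
E
```

```text
[ -24.78565472  -10.76411635   92.52860598    0.           98.23551037
 -108.68565472]
10.8667 [ 0.46573471 -0.17775081  0.33981533] [-1.79979891e+02  1.55681316e-02  1.73905507e+02] [-0.28473909  0.23010984 -1.07622557]
```

View pics/c3.png

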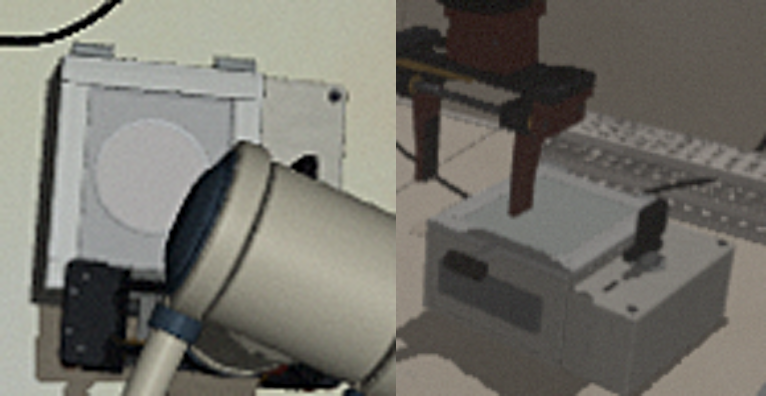

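The pointer now faces the mark (scene half, about (625,270)), and the fingers straddle the grip at (465,265). I'll descend and pinch.

```bash
python3 - <<'E'
from station import r
import numpy as np,cv2,pickle
G=np.array([.4655,-.1775]);a=np.radians(-6.1);u=np.array([np.cos(a),np.sin(a)])
r.servo_line([*G,.253],speed=.08)
print(r.sense()["contact_force"])
r.grab(30); r.wait(.2)
s=r.sense();print(s["opening"],s["gripper_force"],s["contact_force"],s["clock"],s["tcp_pos"])
if .033<s["opening"]<.039:
    for f in np.radians([7.5,15,22.5,30,37.5,45]):
        xy=G+.22*(1-np.cos(f))*u
        r.servo_line([*xy,.253+.22*np.sin(f)],speed=.08)
        s=r.sense();print(s["opening"],s["contact_force"],s["clock"])
        if np.linalg.norm(s["contact_force"])>25 or s["opening"]<.03: break
    r.wait(.4);s=r.sense();print(s["tcp_pos"],s["orientation"],s["gripper_force"],s["clock"])
d={n:r.snapshot(n) for n in("scene","top")};pickle.dump(d,open("s4.pkl","wb"))
a=cv2.resize(d["top"]["frame"][125:235,375:485,::-1],None,fx=3.6,fy=3.6,interpolation=cv2.INTER_CUBIC)
b=cv2.resize(d["scene"]["frame"][150:300,360:500,::-1],(370,396))
cv2.imwrite("pics/c4.png",np.hstack([a,b]))
E
```

```text
[-0.87999985  0.41420623 -0.50824611]
0.035522480722513496 30.000143945217133 [-0.47196307  6.28898     1.19940779] 13.25 [ 0.46557721 -0.17694274  0.25293173]
0.03553945521721826 [ 2.19818322  5.14872819 -1.35245899] 13.7583
0.03583864594987537 [ 1.42177029  6.27373132 -2.28601822] 14.2667
0.03554546497531037 [ 2.07741119  6.02334695 -3.118178  ] 14.775
0.03581959447368185 [ 2.41756284  4.16139917 -3.07719353] 15.2833
0.035915612052114264 [ 1.95455632  4.03572967 -2.95240652] 15.7917
0.0361521438000387 [ 1.73805649  5.03663988 -3.15301614] 16.3
[ 0.52979456 -0.1839872   0.40865057] [ 1.79952200e+02 -4.13018793e-03  1.73937702e+02] 30.001088976860046 16.7
```

View pics/c4.png

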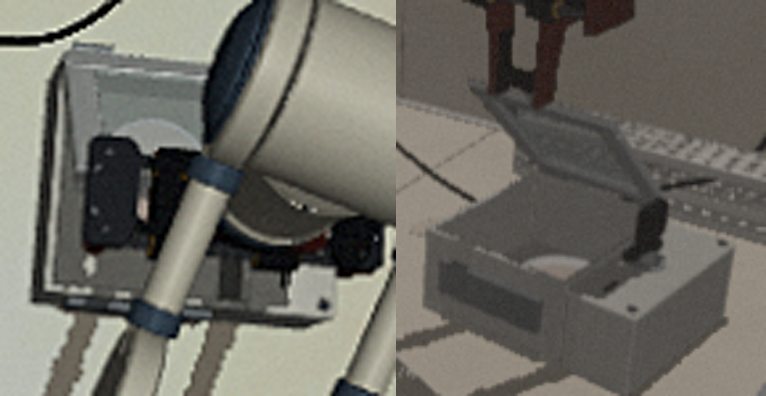

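The lid is up at about 45° and held between the fingers: the opening is 36 mm and the grasp point has risen 0.156 m. The lock still faces the mark and the dish is in the well, so I'm handing in.

```bash
python3 -c "
from station import r
print(r.hand_in())"
```

```text
the job is handed in; nothing more can be done
None
```

I turned the lock to face its mark, raised the lid to about 45°, and handed the job in with the gripper still holding it there; no pass/fail verdict came back.

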